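# Undo the last swing-bolt clamp of a pressure canner

## Robot

A 6-joint arm with a two-finger parallel gripper is mounted at the origin on a cart in front of the work surface, level with it; the furniture and walls round the work are solid. World frame = base frame: x ahead of the robot, y to its left, z up, the work surface at z = 0. Lengths are in m, angles in rad, forces in N, time in s.
With the tool pointing down it reaches from about 0.35 to 0.975 m from the base axis. Payload 4.9 kg.
Tool frame: the origin (TCP) lies at the very end of the fingers, on their centre line; the grasp point (between the pads) lies 19 mm behind it (manip.grasp_offset is the distance from the TCP to the grasp point, in m); z points along the fingers, y is the line along which they close (so a half turn about z gives the same grasp; the last joint's range is limited). The gripper opens to 85 mm and grips with 20 to 120 N. Pads are 22 mm wide; open, the fingers measure 114 mm over their backs; the gripper's body (76 mm by 85 mm) begins 54 mm behind the grasp point. The pads swing forward as they close: fully open they stand 13 mm farther back than shut.
Start: joints at [-1.456, 0.053, 1.613, -0, 1.476, -0.119], TCP at [0.145, -0.608, 0.231] pointing down, gripper open.
Joint ranges: [-3.01, 3.01], [-1.01, 2.22], [0.06, 2.58], [-1.02, 4.17], [0.09, 2.62], [-3.14, 3.14]. Speed limits (rad/s): [2.57, 2.57, 3.14, 3.14, 3.14, 3.14].

## Interface

Orientations are given as a unit quaternion [w, x, y, z].
In Python, from plant import manip, eyes, job_done, models gives the robot as it stands.
- The arm moves only by the tool servo_tool, never from a script. Its argument "motion" is one flat list of numbers, 5 for each row, row after row: the opening, from -1 (shut) to 1 (fully open), then the shift along the tool's x, y, z normalised to -1 to 1, where 1 is 120 mm, then the turn about the tool's z normalised to -1 to 1, where 1 is 45 degrees. A call has 1 to 5 rows; each row is the pose to reach, as a shift and turn from the pose commanded when the call began, along the tool's axes at that moment; what a row does not reach only later rows make up. A row lasts 1/8 s, in which the tool goes at most 62.5 mm and 10.7 degrees, less where a joint would pass 70% of its speed; a pose out of reach is approached as far as the arm can. A call with a number of a shift or a turn outside -1 to 1 is refused whole. A call with a gripper value outside its range is refused whole. The fingers move at their own pace and stop on an object; the grip force is fixed at half the most. Time passes only in rows, so rows that repeat a pose let the fingers close. It gives the time, the measured TCP pose, the force, the opening and the grip force at its end, in the units of the state.
- manip.state(): the state, without advancing time (a new reading comes with each control period).
- eyes.grab_frame(name): name is "side" or "top" or "wrist"; returns (picture, depth): 400x640x3 uint8, red, green, blue; 400x640 float32, m along the optical axis (not along the pixel's ray), 0 where there is no reading.
- eyes.camera_params(name): a dict with "fov_y" (degrees; the focal length in pixels is half the picture's height over the tangent of half this angle, whatever the lens; pixels are square), "cx", "cy" (the principal point, pixels), "pose" (4x4, takes a point from camera to world coordinates); the wrist camera has in their place "T_tool_cam" (4x4, takes a point from camera to tool coordinates, whose origin is the TCP and whose axes are the flange's). Camera axes: x right, y up, looking along -z (the intrinsics and any distortion apply to the point x, -y, -z); pixel columns grow to the right and rows downward; lengths in m; the calibration is good to about 2 mm. The wrist camera is an equidistant fisheye: a pixel r from the principal point sees the ray r / f radians off the axis. A picture is of the moment at which its call begins: read the wrist's pose just before it. camera_params takes no time and is no camera call.
- job_done(): hands the job in; it is judged then, once.
Trained networks look in the newest picture that a camera, given by its name, has taken for a name from the list of things; names that differ only in an ending like _2 or _b are one class to them, and where a whole thing is asked for, a point or a joint stands for the part that bears it (a point fixed in the world has none). Each returns a list of dicts, best first, with "p" (0 to 1); they miss things now and then, are a little off and sometimes report something else, mostly with a low value. They report only what shows in the picture. A call takes as long as a camera call.
- models.regions_of(camera, label): "mask" (400x640 bool, what is visible of it) and "pixel" ([column, row] in pixels, amid what is visible of it).
The state is a dict: "time": time; "joint_pos": joint angles; "joint_vel": joint speeds; "joint_efforts": joint torques, N m; "tool_pos": TCP position; "tool_rot": TCP orientation; "contact_force": force on the tool from outside, world axes, zero at the start; "ft_torque": the same for the moment, N m; "gripper_width": opening from 0.0 (shut) to 1.0 (fully open); "grasp_force": force on a finger pad.
Only numpy, scipy, OpenCV 4.12 (cv2) and the standard library are available. Lean on these libraries where they do the work, as an engineer would, in place of code of your own. Each camera call takes 0.05 s, during which the arm holds its last target. There are 200 camera calls.

## Task

The pressure canner has cooled and three of its four lid clamps already hang open. Undo the last one without gripping anything: with light sideways strokes of a fingertip on its wings, spin the loose wing nut anticlockwise (seen from above) until its washer stands clear above the lip of the slotted lid lug, then push the top of the bolt outward, away from the lid, until it drops and hangs down outside the pot. Do not pinch or force the wing nut or the bolt, leave the lid lying in place on the pot, and do not disturb the mugs, spice jar, glass and salt shaker standing around.

Things in the scene. Friction and masses are not known exactly. Their poses are not given: they have to be found in the camera images.
- canner: Aluminium pressure canner, fixed: pot 190 mm across, 195 mm tall. Origin: centre of its underside, z up. The closed clamp is on its -x side, bolt axis 112 mm from the pot's axis; three open clamps hang down at +x, +y, -y (to 165 mm from the axis, below 155 mm height). Black loop handles at 45 degrees between clamps, to 143 mm from the axis, 162 mm high.
- canner_lid: Loose aluminium lid, 1.3 kg, 201 mm across, not to be moved. Origin: centre of its underside, 195 mm above the pot's; same axes as the pot. Flat rim top at 205 mm; a dome starts 74 mm from the lid's axis (38 mm inward of the closed bolt) and rises steeply to 221 mm, its middle to 233 mm; carrying handle across the middle up to 263 mm, dial gauge on the far half up to 254 mm.
- lug_seat (a point): Fixed on the lid: where the closed bolt's axis meets the top of the slotted lug, level with the rim (205 mm above the worktop). x points inward to the lid's axis, z up. The slot is 13 mm wide and open outward. Across the prong ends, 11.5 to 15.5 mm outward of this point, runs a lip 4 mm high that stops the nut's washer.
- nut_centre (a point): On the axis of the closed clamp's black wing nut, half-way up its wings, 15 mm above its washer's underside (220 mm above the worktop when screwed down). x along the wings, z up the bolt. The wings reach 36 mm from the axis each way, are 6 mm thick and end 9 mm above and below this point; the hub is 23 mm across, its top 6 mm above this point. The steel washer, 24 mm across, rises with it.
- bolt_end (a point): Top end of the closed clamp's steel bolt, 9 mm across (11 mm at the very end), 110.5 mm from its hinge pin. While the bolt is upright it stands 255 mm above the worktop, 26 mm above the wings of a nut that is screwed down.
- wing_nut (a joint): Turn of the wing nut, rad; 0 = screwed down on the lug, grows anticlockwise seen from above. One turn lifts it 4 mm. Its washer is well clear of the lip from 8.2 rad (5.2 mm) upward; below about 6.4 rad the lip stops the bolt. The thread ends in a stop at 13 rad (8.3 mm). It turns very easily (about 0.01 N m) and stays where it is left.
- swing_bolt (a joint): Swing of the closed clamp's bolt about its hinge pin, which is on the pot 145 mm above the worktop, straight below the nut; 0 = upright in the slot, grows outward and down (away from the lid) to its stop at 2.5 rad, where it hangs. The pin is a little stiff: past about 0.3 rad the bolt drops by itself.
- white_mug: Off-white mug standing upside down, about 71 mm across, 106 mm with its handle, 85 mm tall, loose, near the canner. Origin at the centre of its underside.
- spice_jar: Small spice jar with a white cap, 47 mm across, 98 mm tall, loose. Origin at the centre of its underside.
- salt_shaker: Glass salt shaker with a grey top, 44 mm across, 90 mm tall, loose. Origin at the centre of its underside.
- glass: Clear drinking glass, 69 mm across, 104 mm tall, loose. Origin at the centre of its underside.
- grey_mug: Grey-brown mug standing upside down, about 89 mm across, 124 mm with its handle, 91 mm tall, loose. Origin at the centre of its underside.

How it is judged:
On the way, in this order (a step that is already met when the one before it is completed fails the run):
1. the wing nut is spun up the upright bolt until its washer is above the top of the lip (one turn) (value of joint wing_nut above 6.3 rad and value of joint swing_bolt below 0.2 rad), for 0.1 s.
2. the bolt is pushed outward and drops (value of joint swing_bolt above 2 rad), for 0.1 s.
At the end, for the whole second after the job is handed in: The bolt hangs at rest outside the pot (swing over 2.0 rad) with the wing nut still up its thread (over 6.3 rad); the lid lies flat within 15 mm of where it was (value of joint swing_bolt above 2 rad and velocity of joint swing_bolt below 0.3 rad/s and value of joint wing_nut above 6.3 rad and distance of canner_lid from where it was at the start of the episode below 0.015 m and angle between canner_lid's own z axis and vertical below 0.06 rad); the robot touches nothing.
It fails at once if the wing nut is pinched or forced (over 15 N from the fingers) (contact force between the fingers and wing_nut above 15 N).
It fails at once if the bolt is forced (over 25 N from the fingers on the bolt and its nut) (contact force between the fingers and swing_bolt above 25 N).
It fails at once if the lid is lifted or shifted by more than 15 mm (distance of canner_lid from where it was at the start of the episode above 0.015 m).
It fails at once if a thing standing around is moved by more than 20 mm (distance of any of white_mug, grey_mug, spice_jar, salt_shaker, glass from where it was at the start of the episode above 0.02 m).
It also fails if it takes over 58 s, if anything falls off the work surface, if the arm or the gripper's body presses on something with over 40 N, if the wrist force passes 120 N, or if a joint passes its speed limit or range.

## Working session

There is one attempt and no reset: what is moved stays moved. The work goes in short steps, Python scripts to look and compute and a tool call to move; the robot and the scene stay as the last step left them, time stands still between calls to the robot, and variables do not carry over. Pictures are saved under pics/ and viewed, at most 10 in all, crops included, and the job is handed in when it is done.

Besides the shell and the picture viewer there is one more tool, called after "Request:" as name(argument=value, ...), one argument or row to a line, values as JSON. servo_tool: Moves the arm, as the interface text tells. Its arguments: {"type":"object","properties":{"motion":{"type":"array","items":{"type":"number","minimum":-1,"maximum":1}}},"required":["motion"]}

```bash
mkdir -p pics
cat > h.py <<'E'
import numpy as np, cv2
from plant import manip, eyes, job_done, models
def world(cam, depth, px):
    p=eyes.camera_params(cam); f=200/np.tan(np.radians(p["fov_y"])/2)
    px=np.atleast_2d(px).astype(int); d=depth[px[:,1],px[:,0]]
    P=np.stack([(px[:,0]-p["cx"])/f*d, -(px[:,1]-p["cy"])/f*d, -d, np.ones_like(d)],1)
    return (P@np.array(p["pose"]).T)[:,:3][d>0]
E
python3 - <<'E'
from h import *
np.set_printoptions(precision=4,suppress=True)
s=manip.state(); print(s["time"],s["tool_pos"],s["tool_rot"],s["gripper_width"])
ims=[]
for c in("side","top"):
    im,d=eyes.grab_frame(c); np.save(f"pics/{c}_d.npy",d); cv2.imwrite(f"pics/{c}0.png",im[:,:,::-1]); 
    p=eyes.camera_params(c); print(c,p["fov_y"],p["cx"],p["cy"],np.array(p["pose"]), {k for k in p})
    for n in("nut_centre","bolt_end","canner_lid","canner","white_mug","grey_mug","spice_jar","salt_shaker","glass"):
        for r in models.regions_of(c,n)[:1]:
            ys,xs=np.nonzero(r["mask"]); w=world(c,d,np.c_[xs,ys])
            if len(w): print(n,round(r["p"],2),r["pixel"],len(xs),np.percentile(w,2,0),np.median(w,0),np.percentile(w,98,0))
print(manip.state()["time"])
E
```

```text
0.0 [ 0.1447 -0.6074  0.2301] [-0.001   0.9932  0.1166 -0.    ] 1.0034744523832582
side 42.18057815147592 314.7037050302295 200.58905560275835 [[ 0.8049  0.2307 -0.5467 -0.3403]
 [-0.5931  0.2796 -0.7551 -1.2778]
 [-0.0213  0.932   0.3619  0.7633]
 [ 0.      0.      0.      1.    ]] {'cx', 'fov_y', 'cy', 'pose'}
canner_lid 0.71 [351.9, 194.3] 759 [ 0.5432 -0.1999  0.071 ] [ 0.602  -0.1669  0.208 ] [0.9279 0.0928 0.2425]
canner 0.89 [354.2, 229.0] 1701 [ 0.4853 -0.2383  0.002 ] [ 0.5815 -0.1886  0.0991] [0.8031 0.0132 0.1846]
white_mug 0.8 [262.6, 210.8] 467 [0.5089 0.237  0.0078] [0.5373 0.2638 0.0569] [0.575  0.3077 0.0887]
grey_mug 0.89 [422.5, 261.8] 1041 [ 0.6206 -0.4331  0.012 ] [ 0.6531 -0.4026  0.0739] [ 0.7104 -0.3537  0.095 ]
spice_jar 0.71 [385.4, 275.7] 585 [ 0.523  -0.3956  0.0072] [ 0.537  -0.383   0.0608] [ 0.5619 -0.3556  0.1014]
salt_shaker 0.64 [284.5, 206.6] 243 [0.6091 0.2476 0.003 ] [0.6238 0.2599 0.0448] [0.7051 0.3605 0.0896]
glass 0.96 [353.4, 290.0] 381 [ 0.4052 -0.3849  0.0039] [ 0.4309 -0.3786  0.0386] [ 0.4537 -0.3575  0.1064]
top 46.60001391822033 319.8521
[... 379 characters left out ...]
5803 -0.0945  0.2131] [ 0.6765 -0.0057  0.2603]
canner 0.68 [310.9, 212.4] 686 [ 0.4827 -0.2354  0.0193] [ 0.5616 -0.0182  0.1631] [0.7147 0.0424 0.2343]
white_mug 0.64 [226.0, 219.3] 468 [ 0.514   0.247  -0.0008] [0.5435 0.2857 0.083 ] [0.5826 0.3261 0.0921]
grey_mug 0.78 [419.3, 177.4] 679 [ 0.6225 -0.4264  0.0138] [ 0.6667 -0.3801  0.0894] [ 0.7133 -0.3399  0.0983]
spice_jar 0.72 [340.3, 197.7] 3429 [ 0.4925 -0.1899  0.0196] [ 0.582  -0.0948  0.2125] [ 0.6798 -0.0052  0.2603]
salt_shaker 0.43 [233.4, 195.7] 136 [0.6092 0.2543 0.0194] [0.6234 0.2683 0.0787] [0.6414 0.2883 0.0935]
glass 0.58 [411.3, 245.5] 331 [ 0.402  -0.3714  0.0273] [ 0.4289 -0.3373  0.1022] [ 0.4561 -0.3166  0.1107]
1.0
```

Run:
```python
import cv2, numpy as np
a=cv2.imread("pics/top0.png")[130:270,250:430]; b=cv2.imread("pics/side0.png")[130:320,240:460]
a=cv2.resize(a,None,fx=4.28,fy=4.28,interpolation=2); b=cv2.resize(b,None,fx=3.15,fy=3.15,interpolation=2)
cv2.imwrite("pics/a.png",a); cv2.imwrite("pics/b.png",b)
```

```text
(no output)
```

View pics/a.png

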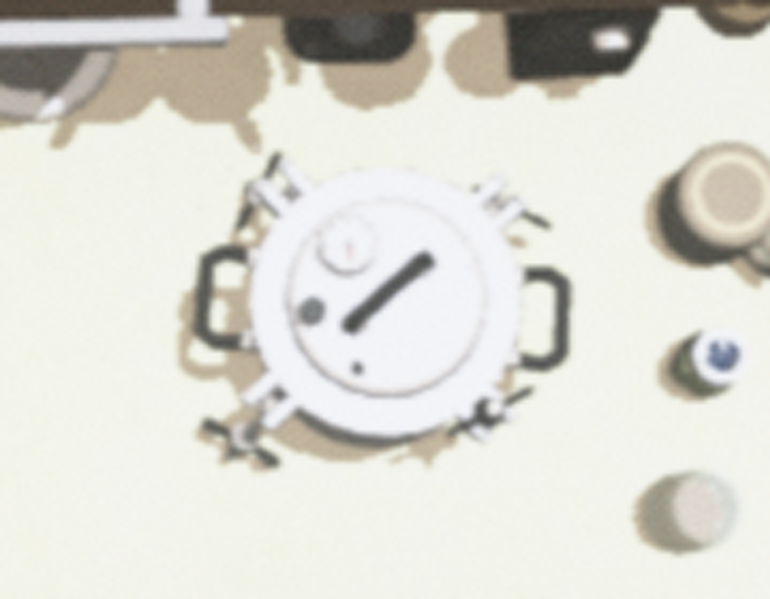

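View pics/b.png

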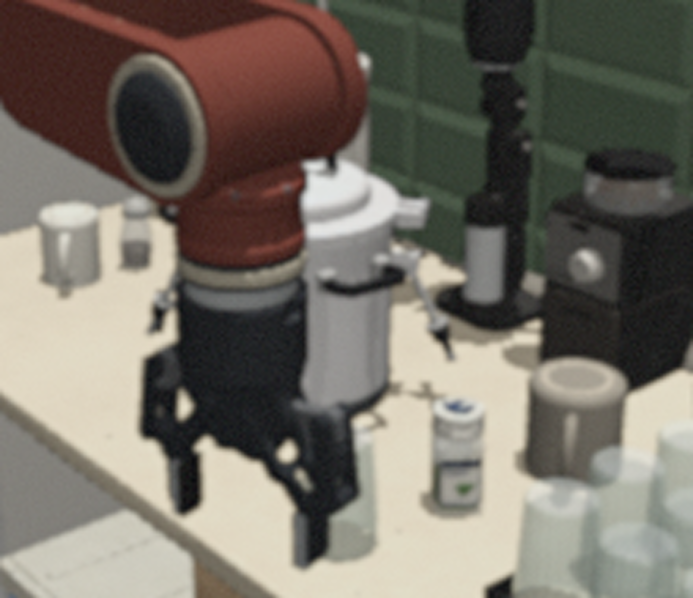

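```bash
cat > fit.py <<'E'
from h import *
from scipy.optimize import least_squares
np.set_printoptions(precision=4,suppress=True)
im=cv2.imread("pics/top0.png"); d=np.load("pics/top_d.npy")
ys,xs=np.mgrid[150:260,290:400]; px=np.c_[xs.ravel(),ys.ravel()]
W=world("top",d,px); g=im[px[:,1],px[:,0]].mean(1)
near=(np.hypot(*(W[:,:2]-[.585,-.097]).T)<.12)
rim=near&(abs(W[:,2]-.205)<.005)&(g>200); R=W[rim]
r=np.hypot(*(R[:,:2]-R[:,:2].mean(0)).T)
# outer edge: per angle max radius
c=np.array([.585,-.097])
for _ in range(5):
    v=R[:,:2]-c; a=np.degrees(np.arctan2(v[:,1],v[:,0])).astype(int)//8; rr=np.hypot(*v.T)
    E=np.array([R[a==k][rr[a==k].argmax(),:2] for k in np.unique(a)])
    s=least_squares(lambda q:np.hypot(*(E-q[:2]).T)-q[2],[*c,.1],loss="soft_l1",f_scale=.002); c=s.x[:2]
print("lid",s.x,len(E),np.median(R[:,2]))
n=(g<120)&(W[:,2]>.195)&(W[:,2]<.27)&(np.hypot(*(W[:,:2]-[.509,-.179]).T)<.045)
P=W[n]; print(len(P),P.mean(0)); u,sv,vt=np.linalg.svd(P[:,:2]-P[:,:2].mean(0)); print(sv,vt[0],np.degrees(np.arctan2(vt[0,1],vt[0,0])), np.ptp((P[:,:2]-P[:,:2].mean(0))@vt[0]))
print(P, px[n])
p=eyes.camera_params("wrist"); print(p)
E
python3 fit.py
```

```text
Traceback (most recent call last):
  File "fit.py", line 8, in <module>
    rim=near&(abs(W[:,2]-.205)<.005)&(g>200); R=W[rim]
        ~~~~~~~~~~~~~~~~~~~~~~~~~~~~^^~~~~~~
ValueError: operands could not be broadcast together with shapes (12047,) (12100,)
```

```bash
sed -i 's/^W=world/px=px[d[px[:,1],px[:,0]]>0]; W=world/' fit.py; python3 fit.py
```

```text
lid [ 0.5845 -0.0964  0.1002] 46 0.20552078226572035
19 [ 0.4937 -0.1616  0.226 ]
[0.0382 0.017 ] [ 0.4144 -0.9101] -65.52130827903021 0.04236408410050059
[[ 0.5054 -0.1843  0.224 ]
 [ 0.5029 -0.1624  0.2249]
 [ 0.4994 -0.1586  0.2303]
 [ 0.4998 -0.1623  0.2247]
 [ 0.4965 -0.1587  0.228 ]
 [ 0.4969 -0.1625  0.222 ]
 [ 0.4937 -0.159   0.224 ]
 [ 0.4933 -0.1617  0.228 ]
 [ 0.4936 -0.1652  0.2239]
 [ 0.4927 -0.1673  0.2332]
 [ 0.491  -0.1562  0.2204]
 [ 0.4904 -0.1586  0.227 ]
 [ 0.4906 -0.1621  0.2229]
 [ 0.4905 -0.1651  0.2241]
 [ 0.4903 -0.168   0.2253]
 [ 0.4901 -0.171   0.2262]
 [ 0.4875 -0.1459  0.2291]
 [ 0.4871 -0.1487  0.2325]
 [ 0.4877 -0.1526  0.2241]] [[369 223]
 [362 224]
 [361 225]
 [362 225]
 [361 226]
 [362 226]
 [361 227]
 [362 227]
 [363 227]
 [364 227]
 [360 228]
 [361 228]
 [362 228]
 [363 228]
 [364 228]
 [365 228]
 [357 229]
 [358 229]
 [359 229]]
{'fov_y': 65.70646984690485, 'cx': 321.3280816990231, 'cy': 196.09438395119454, 'T_tool_cam': array([[-0.0006,  0.9651,  0.2621,  0.0667],
       [ 1.    ,  0.0006, -0.    ,  0.0009],
       [-0.0002,  0.2621, -0.9651, -0.1422],
       [ 0.    ,  0.    ,  0.    ,  1.    ]])}
```

Request:
servo_tool(
  motion=[-1,0.8,-0.66,-0.1,0,-1,0.8,-0.66,-0.1,0],
)

```text
time: 1.25
tool_pos: [0.2202, -0.5078, 0.2432]
tool_rot: [-0.0, 0.993, 0.116, 0.0]
contact_force: [1.3, -0.5, -0.2]
gripper_width: 0.607
grasp_force: 0.0
```

Request:
servo_tool(
  motion=[-1,0.8,-0.66,-0.1,0,-1,0.8,-0.66,-0.1,0],
)

```text
time: 1.5
tool_pos: [0.2957, -0.4078, 0.2557]
tool_rot: [0.0, 0.993, 0.116, 0.0]
contact_force: [0.3, -0.1, 0.4]
gripper_width: 0.146
grasp_force: 0.0
```

Request:
servo_tool(
  motion=[-1,0.8,-0.66,-0.1,0,-1,0.8,-0.66,-0.1,0],
)

```text
time: 1.75
tool_pos: [0.3708, -0.3085, 0.2678]
tool_rot: [0.0, 0.993, 0.116, 0.0]
contact_force: [-0.2, 0.1, -1.2]
gripper_width: -0.007
grasp_force: 0.0
```

Request:
servo_tool(
  motion=[-1,0.78,-0.66,-0.04,-0.56,-1,0.78,-0.66,-0.04,-0.56,-1,0.78,-0.66,-0.04,-0.56,-1,0.78,-0.66,-0.04,-0.56,-1,0.78,-0.66,-0.04,-0.56],
)

```text
time: 2.38
tool_pos: [0.4423, -0.2119, 0.2721]
tool_rot: [0.0, 0.944, 0.33, -0.0]
contact_force: [-0.0, 0.4, -0.2]
gripper_width: 0.0
grasp_force: 0.0
```

```bash
cat >> h.py <<'E'
from scipy.spatial.transform import Rotation as Ro
def wpose(s=None):
    s=s or manip.state(); T=np.eye(4); q=s["tool_rot"]
    T[:3,:3]=Ro.from_quat([q[1],q[2],q[3],q[0]]).as_matrix(); T[:3,3]=s["tool_pos"]
    return T@np.array(eyes.camera_params("wrist")["T_tool_cam"])
def wcloud(T,depth):
    p=eyes.camera_params("wrist"); f=200/np.tan(np.radians(p["fov_y"])/2)
    v,u=np.mgrid[:400,:640]; x=u-p["cx"]; y=v-p["cy"]; r=np.hypot(x,y)+1e-9; th=r/f
    t=np.tan(th)/r*depth
    return (np.stack([x*t,-y*t,-depth],-1)@T[:3,:3].T)+T[:3,3]
def wproj(T,P):
    p=eyes.camera_params("wrist"); f=200/np.tan(np.radians(p["fov_y"])/2)
    C=(np.atleast_2d(P)-T[:3,3])@T[:3,:3]; x,y,z=C[:,0],-C[:,1],-C[:,2]; r=np.hypot(x,y)
    k=f*np.arctan2(r,z)/r; return np.c_[p["cx"]+k*x,p["cy"]+k*y]
def wlook(name):
    s=manip.state(); T=wpose(s); im,d=eyes.grab_frame("wrist"); cv2.imwrite(f"pics/{name}.png",im[:,:,::-1]); np.savez(f"pics/{name}.npz",T=T,d=d)
    return im,d,T
E
python3 - <<'E'
from h import *
np.set_printoptions(precision=4,suppress=True)
im,d,T=wlook("w1"); C=wcloud(T,d)
for n in("nut_centre","bolt_end"):
    for r in models.regions_of("wrist",n): 
        m=r["mask"]&(d>0); print(n,r["p"],r["pixel"],m.sum(),np.percentile(C[m],[2,50,98],0))
print(wproj(T,[[.497,-.166,.22],[.5845,-.0964,.263]]))
E
```

```text
nut_centre 0.83 [317.2, 109.6] 1493 [[ 0.4827 -0.1991  0.0006]
 [ 0.4965 -0.1701  0.2252]
 [ 0.5147 -0.139   0.2301]]
bolt_end 0.65 [321.6, 109.8] 1787 [[ 0.4839 -0.198   0.209 ]
 [ 0.4985 -0.1698  0.226 ]
 [ 0.514  -0.1415  0.2559]]
[[316.6295 105.8219]
 [315.7082 -89.7786]]
```

View pics/w1.png

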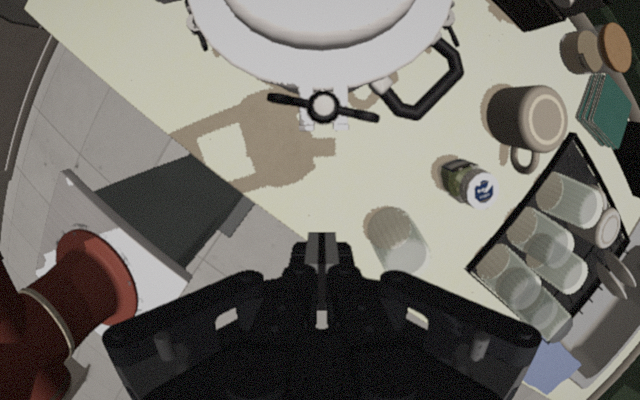

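```bash
cat > nut.py <<'E'
from h import *
def nut(name,zc):
    z=np.load(f"pics/{name}.npz"); C=wcloud(z["T"],z["d"]); g=cv2.imread(f"pics/{name}.png").mean(2)
    near=np.hypot(C[...,0]-.4973,C[...,1]-.1675*-1)<.05 if False else np.hypot(C[...,0]-.4973,C[...,1]+.1685)<.05
    m=near&(abs(C[...,2]-zc)<.008)&(g<90); P=C[m]; c=(P[:,:2].max(0)+P[:,:2].min(0))/2
    _,sv,vt=np.linalg.svd(P[:,:2]-P[:,:2].mean(0)); q=(P[:,:2]-P[:,:2].mean(0))@vt[0]
    mid=P[:,:2].mean(0)+vt[0]*(q.max()+q.min())/2
    b=near&(C[...,2]>.248)&(C[...,2]<.262)
    print(name,m.sum(),"mean",P.mean(0),"mid",mid,"len",np.ptp(q),"wing world angle",np.degrees(np.arctan2(vt[0,1],vt[0,0]))%180,"ztop",np.percentile(P[:,2],90))
    B=C[b]; print("bolt",b.sum(),B.mean(0) if len(B) else None, np.ptp(B,axis=0) if len(B) else None)
    return mid
if __name__=="__main__":
    np.set_printoptions(precision=4,suppress=True)
    mid=nut("w1",.226)
    z=np.load("pics/w1.npz"); C=wcloud(z["T"],z["d"]); g=cv2.imread("pics/w1.png").mean(2)
    lid=np.array([.5845,-.0964]); v=lid-mid; print(np.hypot(*v),np.degrees(np.arctan2(v[1],v[0])))
    s=manip.state(); print(s["time"],s["tool_pos"],Ro.from_quat(np.roll(s["tool_rot"],-1)).as_matrix()[:,0], s["joint_pos"])
E
python3 nut.py
```

```text
w1 1185 mean [ 0.4988 -0.1686  0.2253] mid [ 0.4988 -0.1688] len 0.06997389496782332 wing world angle 116.12323526799054 ztop 0.22877772834695545
bolt 338 [ 0.4992 -0.1695  0.255 ] [0.0108 0.0106 0.0046]
0.11213689225663855 40.19261541103607
2.525 [ 0.4422 -0.2121  0.2721] [0.7829 0.6222 0.    ] [-0.5992 -0.2984  1.8664  0.      1.5736  0.3   ]
```

Request:
servo_tool(
  motion=[-1,0.075,0.155,0.458,0,-1,0.075,0.155,0.458,0,-1,0.2,0.15,0.458,0,-1,0.35,0.15,0.458,0,-1,0.35,0.15,0.458,0],
)

```text
time: 3.15
tool_pos: [0.4882, -0.1986, 0.2191]
tool_rot: [0.001, 0.943, 0.332, 0.001]
contact_force: [0.9, -0.0, -0.2]
gripper_width: 0.004
grasp_force: 0.0
```

Request:
servo_tool(
  motion=[-1,0.048,0.058,0,0,-1,0.104,0.102,0,0,-1,0.171,0.129,0,0,-1,0.242,0.138,0,0,-1,0.313,0.129,0,0],
)

```text
time: 3.78
tool_pos: [0.5261, -0.1877, 0.217]
tool_rot: [-0.0, 0.944, 0.33, -0.0]
contact_force: [-1.1, 0.1, -0.0]
gripper_width: -0.0
grasp_force: 0.2
```

Request:
servo_tool(
  motion=[-1,0.067,-0.028,0,0,-1,0.067,-0.028,0,0,-1,0.06,0.0,-0.42,0,-1,0.06,0.0,-0.42,0],
)

```text
time: 4.28
tool_pos: [0.5333, -0.1846, 0.273]
tool_rot: [0.003, 0.944, 0.33, 0.003]
contact_force: [1.3, 0.7, 0.9]
gripper_width: 0.003
grasp_force: 0.0
```

Request:
servo_tool(
  motion=[-1,-0.13,-0.55,0,0,-1,-0.13,-0.55,0,0,-1,-0.13,-0.55,0,0],
)

```text
time: 4.65
tool_pos: [0.4779, -0.1416, 0.2678]
tool_rot: [0.001, 0.944, 0.331, 0.0]
contact_force: [0.5, -0.5, 0.0]
gripper_width: -0.002
grasp_force: 0.0
```

Run:
```python
from h import *
import nut
np.set_printoptions(precision=4,suppress=True)
print(manip.state()["tool_pos"]); wlook("w2"); nut.nut("w2",.227)
```

```text
[ 0.4779 -0.1416  0.2678]
w2 1260 mean [ 0.503  -0.166   0.2259] mid [ 0.5003 -0.1667] len 0.06743673606768295 wing world angle 14.303563279446422 ztop 0.22981716437255983
bolt 316 [ 0.4995 -0.1683  0.2542] [0.0107 0.0109 0.0084]
```

View pics/w2.png

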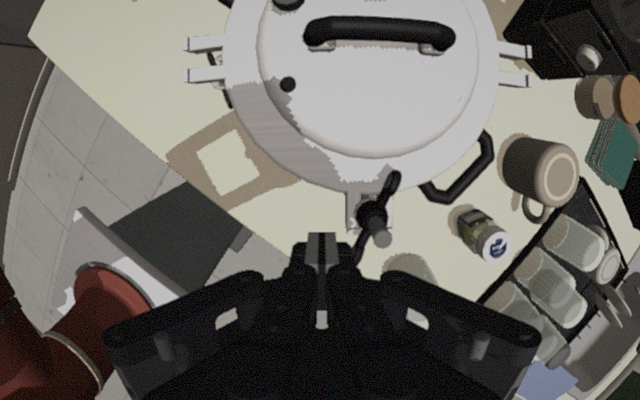

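Request:
servo_tool(
  motion=[-1,0,0,0.42,0,-1,0,0,0.42,0,-1,-0.096,0.021,0.42,0,-1,-0.179,0.069,0.42,0,-1,-0.242,0.143,0.42,0],
)

```text
time: 5.32
tool_pos: [0.4663, -0.1745, 0.2189]
tool_rot: [0.001, 0.944, 0.33, 0.001]
contact_force: [-0.7, 1.4, 0.2]
gripper_width: -0.002
grasp_force: 0.2
```

Request:
servo_tool(
  motion=[-1,-0.033,0.092,0,0,-1,-0.033,0.188,0,0,-1,0,0.28,0,0,-1,0.063,0.354,0,0,-1,0.146,0.403,0,0],
)

```text
time: 5.95
tool_pos: [0.5106, -0.2001, 0.2169]
tool_rot: [-0.0, 0.944, 0.33, -0.0]
contact_force: [0.0, 0.8, 0.1]
gripper_width: 0.002
grasp_force: 0.2
```

Request:
servo_tool(
  motion=[-1,0.096,0.017,0,0,-1,0.168,0.008,0,0,-1,0.236,-0.021,0,0,-1,0.236,-0.021,0,0,-1,0.236,0.01,-0.42,0],
)

```text
time: 6.58
tool_pos: [0.53, -0.1818, 0.2626]
tool_rot: [-0.004, 0.944, 0.331, -0.004]
contact_force: [0.0, -0.2, 0.0]
gripper_width: -0.001
grasp_force: 0.0
```

Request:
servo_tool(
  motion=[-1,0,0,0,0,-1,-0.14,-0.556,0,0,-1,-0.14,-0.556,0,0,-1,-0.14,-0.556,0,0],
)

```text
time: 7.08
tool_pos: [0.4778, -0.1416, 0.2678]
tool_rot: [0.001, 0.944, 0.331, 0.0]
contact_force: [0.1, 0.3, 0.2]
gripper_width: -0.003
grasp_force: 0.0
```

Run:
```python
from h import *
import nut
np.set_printoptions(precision=4,suppress=True)
v=manip.state()["tool_pos"][:2]-np.array([.499,-.169]); print(v@[.783,.622],v@[.622,-.783]); wlook("w3"); nut.nut("w3",.229)
```

```text
0.0004713801624172182 -0.034623328355523106
w3 1281 mean [ 0.503  -0.1659  0.2279] mid [ 0.5008 -0.1665] len 0.06640375425657633 wing world angle 14.439761545655472 ztop 0.23191617444494822
bolt 321 [ 0.4995 -0.1683  0.2542] [0.011  0.0107 0.0087]
```

Request:
servo_tool(
  motion=[-1,0,0,0.42,0,-1,0,0,0.42,0,-1,-0.096,0.021,0.42,0,-1,-0.179,0.069,0.42,0,-1,-0.242,0.143,0.42,0],
)

```text
time: 7.75
tool_pos: [0.4663, -0.1745, 0.2189]
tool_rot: [0.001, 0.944, 0.33, 0.001]
contact_force: [-0.4, -0.5, 0.2]
gripper_width: 0.001
grasp_force: 0.2
```

Request:
servo_tool(
  motion=[-1,-0.033,0.092,0,0,-1,-0.033,0.188,0,0,-1,0,0.28,0,0,-1,0.063,0.354,0,0,-1,0.146,0.403,0,0],
)

```text
time: 8.38
tool_pos: [0.5107, -0.2, 0.2169]
tool_rot: [-0.0, 0.944, 0.33, -0.0]
contact_force: [-0.7, 0.7, 0.4]
gripper_width: 0.008
grasp_force: 0.2
```

Request:
servo_tool(
  motion=[-1,0.096,0.017,0,0,-1,0.168,0.008,0,0,-1,0.236,-0.021,0,0,-1,0.236,-0.021,0,0,-1,0.236,0.01,-0.42,0],
)

```text
time: 9.0
tool_pos: [0.53, -0.1818, 0.2626]
tool_rot: [-0.004, 0.944, 0.331, -0.004]
contact_force: [0.5, -0.4, -0.7]
gripper_width: 0.001
grasp_force: 0.0
```

Request:
servo_tool(
  motion=[-1,0,0,0,0,-1,-0.14,-0.556,0,0,-1,-0.14,-0.556,0,0,-1,-0.14,-0.556,0,0],
)

```text
time: 9.5
tool_pos: [0.4778, -0.1416, 0.2677]
tool_rot: [0.0, 0.944, 0.331, 0.0]
contact_force: [0.7, 0.7, 0.7]
gripper_width: -0.0
grasp_force: 0.0
```

Run:
```python
from h import *
import nut
np.set_printoptions(precision=4,suppress=True)
v=manip.state()["tool_pos"][:2]-np.array([.499,-.169]); print(v@[.783,.622],v@[.622,-.783]); wlook("w4"); nut.nut("w4",.231)
```

```text
0.0004505598718473976 -0.034622997086566736
w4 1310 mean [ 0.5031 -0.1659  0.2298] mid [ 0.5013 -0.1664] len 0.06497135274759869 wing world angle 14.486089881401199 ztop 0.23377589662763393
bolt 319 [ 0.4995 -0.1684  0.2542] [0.0107 0.011  0.0086]
```

Request:
servo_tool(
  motion=[-1,0,0,0.42,0,-1,0,0,0.42,0,-1,-0.096,0.021,0.42,0,-1,-0.179,0.069,0.42,0,-1,-0.242,0.143,0.42,0],
)

```text
time: 10.18
tool_pos: [0.4663, -0.1746, 0.2189]
tool_rot: [0.001, 0.944, 0.33, 0.001]
contact_force: [-0.0, 0.8, 0.3]
gripper_width: 0.004
grasp_force: 0.2
```

Request:
servo_tool(
  motion=[-1,-0.033,0.092,0,0,-1,-0.033,0.188,0,0,-1,0,0.28,0,0,-1,0.063,0.354,0,0,-1,0.125,0.39,0,0],
)

```text
time: 10.8
tool_pos: [0.5077, -0.2004, 0.2169]
tool_rot: [-0.0, 0.944, 0.331, -0.0]
contact_force: [-0.6, -0.5, -0.3]
gripper_width: 0.0
grasp_force: 0.2
```

Request:
servo_tool(
  motion=[-1,0,0,0,0,-1,-0.2,0.1,0,0,-1,-0.2,0.1,-0.5,0,-1,-0.45,0.1,-0.5,0,-1,-0.45,0.1,-0.5,0],
)

```text
time: 11.42
tool_pos: [0.4717, -0.2441, 0.2781]
tool_rot: [0.001, 0.944, 0.33, 0.001]
contact_force: [0.9, 0.0, 0.1]
gripper_width: -0.0
grasp_force: 0.0
```

Run:
```python
from h import *
import nut
np.set_printoptions(precision=4,suppress=True)
s=manip.state();v=s["tool_pos"][:2]-np.array([.499,-.169]); print(s["tool_pos"],v@[.783,.622],v@[.622,-.783]); wlook("w5"); nut.nut("w5",.231)
```

```text
[ 0.4717 -0.2441  0.2781] -0.06810633635206274 0.0417747619296731
w5 1193 mean [ 0.5009 -0.1721  0.2316] mid [ 0.499  -0.1703] len 0.06946482020496146 wing world angle 134.56060231731092 ztop 0.23507168329428418
bolt 316 [ 0.4992 -0.1702  0.2547] [0.0104 0.0107 0.0086]
```

View pics/w5.png

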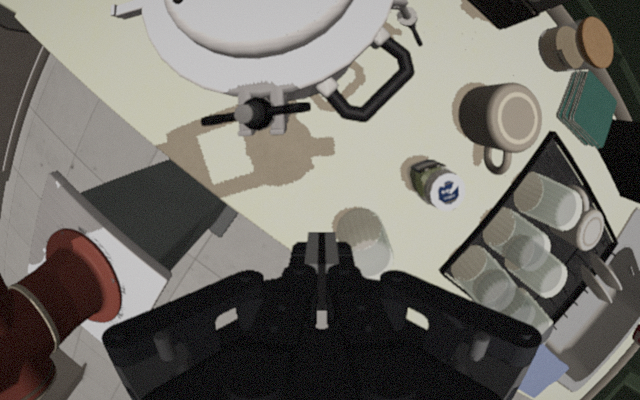

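Request:
servo_tool(
  motion=[-1,0.42,-0.174,0,0,-1,0.833,-0.348,0,0,-1,0.833,-0.348,0,0,-1,0.833,-0.348,0.29,0,-1,0.833,-0.348,0.29,0],
)

```text
time: 12.1
tool_pos: [0.5221, -0.1477, 0.2384]
tool_rot: [-0.003, 0.944, 0.331, -0.003]
contact_force: [-0.4, 0.2, -0.6]
gripper_width: 0.003
grasp_force: 0.0
```

Request:
servo_tool(
  motion=[-1,-0.06,0,0,0,-1,-0.11,0,0,0,-1,-0.15,0,0,0,-1,-0.19,0,0,0,-1,-0.24,0,0,0],
)

```text
time: 12.72
tool_pos: [0.5015, -0.1668, 0.2427]
tool_rot: [0.0, 0.944, 0.33, 0.0]
contact_force: [1.1, 0.4, -0.5]
gripper_width: 0.001
grasp_force: 0.2
```

Request:
servo_tool(
  motion=[-1,-0.06,0,0,0,-1,-0.12,0,0,0,-1,-0.18,0,0,0,-1,-0.24,0,0,0,-1,-0.3,0,0,0],
)

```text
time: 13.35
tool_pos: [0.4731, -0.1892, 0.2423]
tool_rot: [0.0, 0.944, 0.33, -0.0]
contact_force: [0.9, 0.1, 0.5]
gripper_width: -0.002
grasp_force: 0.0
```

Request:
servo_tool(
  motion=[-1,0,0,-0.5,0,-1,0,0,-0.5,0,-1,-0.5,-0.6,-0.6,0,-1,-0.5,-0.6,-0.6,0,-1,-0.5,-0.6,-0.6,0],
)

```text
time: 13.98
tool_pos: [0.3808, -0.1701, 0.3149]
tool_rot: [0.001, 0.944, 0.33, 0.001]
contact_force: [-0.6, -0.5, -0.2]
gripper_width: -0.003
grasp_force: 0.0
```

Run:
```python
from h import *
im,d,T=wlook("w6")
for c in("side","top"):
    a,_=eyes.grab_frame(c); cv2.imwrite(f"pics/{c}6.png",a[:,:,::-1])
b=cv2.resize(cv2.imread("pics/side6.png")[130:320,240:460],(640,553))
cv2.imwrite("pics/s6.png",b)
```

```text
(no output)
```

View pics/w6.png

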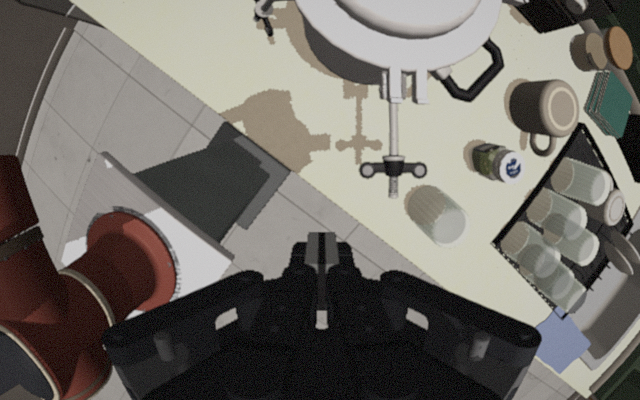

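View pics/s6.png

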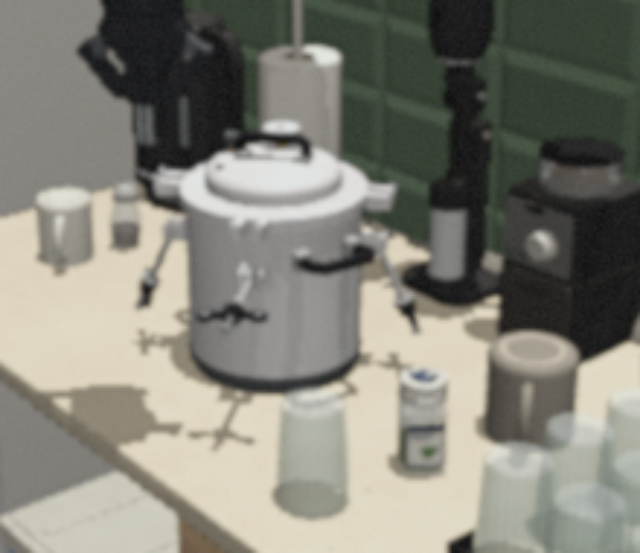

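The wrist view shows the bolt swung outward, nut at (393,168). The side view shows it hanging like the other clamps, nut at (232,313), with the lid and the loose things in place. I'll let it settle, check the bolt's height, and hand in.

Request:
servo_tool(
  motion=[-1,0,0,0,0,-1,0,0,0,0,-1,0,0,0,0,-1,0,0,0,0,-1,0,0,0,0],
)

```text
time: 14.75
tool_pos: [0.3818, -0.17, 0.3143]
tool_rot: [-0.0, 0.944, 0.331, -0.0]
contact_force: [0.8, 0.7, -0.9]
gripper_width: -0.0
grasp_force: 0.0
```

Run:
```python
from h import *
np.set_printoptions(precision=4,suppress=True)
a=np.load("pics/w6.npz"); im,d,T=wlook("w7")
for D,t in((a["d"],a["T"]),(d,T)):
    C=wcloud(t,D); print([np.median(C[r-2:r+3,c-2:c+3].reshape(-1,3),0) for r,c in((168,370),(168,420),(190,393))])
z=C[190,393,2]; e=C[186:194,390:397].reshape(-1,3)
q=e[np.argsort(e[:,2])[len(e)//2]]; r=np.hypot(*(q[:2]-[.499,-.169])); ang=np.arctan2(r,q[2]-.145); print("swing",ang)
if ang>2.2: print(job_done())
```

```text
[array([ 0.4222, -0.2015,  0.1524]), array([ 0.4554, -0.2408,  0.1568]), array([ 0.4203, -0.2333,  0.1575])]
[array([ 0.4172, -0.2372, -0.0006]), array([ 0.4677, -0.2984, -0.0004]), array([ 0.414 , -0.2873,  0.    ])]
swing 2.3417109003170733
the job is handed in; nothing more can be done
None
```

The wing nut is spun up to about 9.7 rad, the bolt is pushed out and hanging outside the pot, and the job is handed in at about 15 s of the 58 s. My last swing-angle check read the worktop rather than the bolt, so the hang rests on the side picture and on the bolt having left its mid-fall position in the final wrist depth reading.

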